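Dock the sample bar against its rail

TASK

A stray blood tube lies in the lane of the docking bed: put it in the steel tray. Then push the long sample bar gently across the bed until both its ends are home, so that it lies flat and parallel against the rail with both spring catches up behind it; do not ram it, and leave the things round about where they are.

Things in the scene. Friction and masses are not known exactly. Their poses are not given: they have to be found in the camera images.
- bed: docking bed, fixed: white slab with a flat grey lane floor 14 mm above the worktop. Origin at worktop height; x points across the lane to the rail, y along the lane to the left. The slab spans x -128 to +84 mm, y -155 to +155 mm; a lip 4 mm above the floor runs along each end at y = +-151 mm.
- rail_line (a point): point of the bed at floor level (axes as the bed's) where the rail's front face should stand. The rail, an aluminium angle 270 mm long and 24 mm high, is bolted on through slots: its face really stands up to 7 mm nearer or farther (x) than this point and up to 0.03 rad out of square, so its true place has to be felt.
- bar: loose sample bar: aluminium block 40 mm wide (x), 230 mm long (y), 26 mm high, ten capped cups on top (35 mm in all), 0.4 to 0.65 kg. Origin under its centre. Lies askew on the lane floor near the front, its y roughly the bed's y. Sliding it takes 2 to 6 N; on the rail the force rises steeply (about 20 N/mm). It must never be pushed with more than 25 N.
- tube_mid (a point): middle of the stray capped blood tube, 16 mm thick and 78 mm long, that lies on the bed's floor between bar and rail, 8 mm above that floor. Its z axis runs along the tube.
- tray: shallow open steel tray, fixed, on the worktop to the left of the bed: 180 mm (its x) by 130 mm (its y), 22 mm high, walls and floor 3 mm. Origin at the centre of its underside.
- catch_left (a joint): leaf-spring catch 75 mm left (+y) of the rail's middle, rad: 0 = up, about 0.14 = held down under the bar. Hook 14 mm wide, ramped to the front, when up 5.5 mm above the floor, its edge 41.5 mm in front of the rail's face. The bar rides over it; it springs up behind the bar when that end is home (it is also up before the bar covers it).
- catch_right (a joint): the same catch 75 mm to the right (-y) of the rail's middle.
- stapler: black desk stapler, bystander, 120 x 32 x 28 mm, origin under its centre
- amber_bottle: small amber bottle with black cap, bystander, 34 mm wide and 92 mm high, origin under its centre
- adapter: white funnel-shaped adapter, bystander, 45 mm wide and high, origin under its centre
- tape_roll: roll of paper tape lying flat, bystander, 54 mm wide and 13 mm high, origin under its centre
- marker: black marker lying on the log book, bystander, 140 mm long, 14 mm thick, origin under its centre

How it is judged (in metres and radians):
On the way, in this order (a step that is already met when the one before it is completed fails the run):
1. the stray tube lies in the tray (x of tube_mid in the frame of tray between -0.085 and 0.085 m and y of tube_mid in the frame of tray between -0.06 and 0.06 m and height (world z) of tube_mid below 0.03 m and contact force between the fingers and tube below 0.1 N), for 0.2 s.
2. the bar lies home along the rail with both catches up behind it (x of bar in the frame of bed above 0.029 m and value of joint each of catch_left, catch_right below 0.05 rad), for 0.2 s.
At the end, for the whole second after the job is handed in: Bar flat and at rest on the lane floor, parallel to the rail (within 0.055 rad of the bed's line), within 35 mm of the bed's middle along the lane, both catches up (under 0.05 rad) behind it, which needs both ends within some 2 mm of the rail; tube in the tray (all of step 2 and x of bar in the frame of bed below 0.051 m and y of bar in the frame of bed between -0.035 and 0.035 m and z of bar in the frame of bed below 0.0165 m and angle between the y axis of bar and the y axis of bed, either way round below 0.055 rad and angle between bar's own z axis and vertical below 0.03 rad and linear speed of bar below 0.01 m/s and x of tube_mid in the frame of tray between -0.085 and 0.085 m and y of tube_mid in the frame of tray between -0.06 and 0.06 m and height (world z) of tube_mid below 0.03 m); the robot touches nothing.
It fails at once if more than 25 N put on the bar by the arm or gripper (contact force between any of the arm, the fingers and bar above 25 N).
It fails at once if the bar tipped by more than about 17 degrees (angle between bar's own z axis and vertical above 0.3 rad).
It fails at once if a bystander (stapler, amber bottle, adapter, tape roll, marker) shifted by more than 30 mm (distance of any of stapler, amber_bottle, adapter, tape_roll, marker from where it was at the start of the episode above 0.03 m).
It also fails if it takes over 64 s, if anything falls off the work surface, if the arm or the gripper's body presses on something with over 40 N, if the wrist force passes 120 N, or if a joint passes its speed limit or range.

ROBOT

A 7-joint arm with a two-finger parallel gripper is mounted at the origin on a cart in front of the work surface, level with it; the furniture and walls round the work are solid. World frame = base frame: x ahead of the robot, y to its left, z up, the work surface at z = 0. Lengths are in mm, angles in rad, forces in N, time in s.
With the tool pointing down it reaches from about 400 to 900 mm from the base axis. Payload 5.6 kg.
Tool frame: the origin (TCP) lies midway between the tips of the shut fingers; the grasp point (between the pads) lies 19 mm behind it; x points along the fingers, y is the direction in which the jaws open and shut, and the axes are right-handed (so a half turn about x gives the same grasp; the last joint's range is limited). The gripper opens to 92 mm and grips with 3 to 60 N. Pads are 20 mm wide; open, the fingers measure 128 mm over their backs; the gripper's body (75 mm by 189 mm) begins 69 mm behind the grasp point.
Start: joints at [1.146, 0.468, -0.012, 1.603, 0.006, 1.071, -0.056], TCP at [242.144, -603.221, 214.592] pointing down, gripper open.
Joint ranges: [-2.53, 2.53], [-0.31, 2.02], [-1.57, 1.55], [0.28, 2.44], [-1.29, 4.43], [0.15, 1.84], [-2.92, 2.92]. Speed limits (rad/s): [2.57, 2.57, 3.14, 3.14, 3.14, 3.14, 3.14].

INTERFACE

Orientations are given as a rotation vector (axis times angle).
In Python, from cell import robot, grip, kin, viewer gives the robot as it stands. Calls block until the motion is done:
- robot.movep(position, orientation): joint-space move of the TCP to a pose.
- robot.servo_line(position, feed=150, rotation=None): straight line of the TCP; rotation=None keeps the orientation; feed is the mean speed in mm/s.
- robot.goto_joints(angles): joint-space move.
- grip(opening, newtons=None): opening from 0.0 (shut) to 1.0 (fully open); newtons is the grip in N (None keeps the last); returns when the fingers have stopped.
- robot.hold(seconds).
- kin.ik(position, orientation): joint angles nearest the present ones, or None.
- robot.observe(): the state.
- viewer.read_camera(name): name is "side" or "top"; returns the picture (384x512x3 uint8, red, green, blue); there is no depth.
- viewer.camera_info(name): a dict with "camera_matrix" (3x3 intrinsics, pixels), "R" (3x3) and "t" (3): a world point X has camera coordinates R X + t. Camera axes: x right, y down, z forward; pixel columns grow to the right and rows downward; lengths in mm; the calibration is good to about 2 mm. A picture is of the moment at which its call begins. camera_info takes no time and is no camera call.
A pose or a line that the arm cannot do raises robot.IKError and nothing moves.
- robot.job_done(): hands the job in, once; it reports no verdict.
Trained networks look in the newest picture that a camera, given by its name, has taken for a name from the list of things; names that differ only in an ending like _2 or _b are one class to them, and where a whole thing is asked for, a point or a joint stands for the part that bears it (a point fixed in the world has none). Each returns a list of dicts, best first, with "confidence" (0 to 1); they miss things now and then, are a little off and sometimes report something else, mostly with a low value. They report only what shows in the picture. A call takes as long as a camera call.
- viewer.silhouettes(name, camera): "mask" (384x512 bool, what is visible of it).
- viewer.pinpoint(name, camera): "at" ([x, y, z] in mm, in the coordinates of the camera as it stood for that picture, good to about 4 mm: a listed point, or the origin of a listed thing).
The state is a dict: "t": time; "joints": joint angles; "joint_velocities": joint speeds; "joint_torque": joint torques, N m; "tcp_pos": TCP position; "tcp_rot": TCP orientation; "contact_force": force on the tool from outside, world axes, zero at the start; "wrist_torque": the same for the moment, N m; "grip_width": opening from 0.0 (shut) to 1.0 (fully open).
Only numpy, scipy, OpenCV 4.12 (cv2) and the standard library are available. Lean on these libraries where they do the work, as an engineer would, in place of code of your own. Each camera call takes 0.05 s, during which the arm holds its last target. There are 200 camera calls.

## Working session

There is one attempt and no reset: what is moved stays moved. The work goes in short steps, each a Python script; the robot and the scene stay as the last script left them, time stands still between calls to the robot, and variables do not carry over. Pictures are saved under pics/ and viewed, about 8 in all and at most 12, crops included, and the job is handed in when it is done.

```bash
ls; mkdir -p pics
cat > h.py <<'E'
import numpy as np, cv2
from cell import robot, grip, kin, viewer
from scipy.spatial.transform import Rotation as Ro
def pin(n,c):
    i=viewer.camera_info(c);R=np.array(i["R"]);t=np.array(i["t"])
    return [((R.T@(np.array(d["at"])-t)).round(1),round(d["confidence"],2)) for d in viewer.pinpoint(n,c)[:2]]
def save(c,f):
    im=viewer.read_camera(c);cv2.imwrite(f,im[:,:,::-1]);return im
def rays(c,uv):
    i=viewer.camera_info(c);K=np.array(i["camera_matrix"]);R=np.array(i["R"]);t=np.array(i["t"])
    return -R.T@t, (R.T@np.linalg.inv(K)@np.c_[uv,np.ones(len(uv))].T).T
def onz(c,uv,z):
    o,d=rays(c,np.atleast_2d(uv).astype(float));return o+d*((z-o[2])/d[:,2])[:,None]
E
cat > a.py <<'E'
from h import *
s,t=save("side","pics/side0.png"),save("top","pics/top0.png")
cv2.imwrite("pics/both0.png",cv2.resize(np.hstack([s,t])[:,:,::-1],(800,300)))
for c in ("side","top"):
    i=viewer.camera_info(c);print(c,np.round(-np.array(i["R"]).T@i["t"]),np.round(i["R"],2).tolist())
    for n in ["bed","rail_line","bar","tube_mid","tray","stapler","amber_bottle","adapter","tape_roll","marker"]: print(n,pin(n,c))
o=robot.observe();print({k:np.round(v,3) for k,v in o.items()})
E
python3 a.py
```

```text
pics
side [ 228.  425. 1050.] [[-0.78, -0.63, 0.01], [-0.57, 0.69, -0.45], [0.28, -0.35, -0.89]]
bed [(array([516.2,  45.1,  -3.2]), 0.61)]
rail_line [(array([581.3,  45. ,   9.3]), 0.98), (array([ 441.6, -334.5,   11.2]), 0.66)]
bar [(array([452. ,  51.5,  18.3]), 0.81)]
tube_mid [(array([533.2,  68.9,  27.3]), 0.59)]
tray [(array([462.8, 377.5,  -2.4]), 0.78), (array([ 441.4, -334.4,   11. ]), 0.4)]
stapler [(array([709.1, -22.9,  -1.7]), 0.72)]
amber_bottle [(array([649.2,  28.9,  -3.6]), 0.6)]
adapter [(array([ 5.697e+02,  2.614e+02, -3.000e-01]), 0.78)]
tape_roll [(array([399.9, 259.6,  -4.5]), 0.82)]
marker [(array([ 442.9, -334.5,    9.5]), 0.64)]
top [ 283.   11. 1288.] [[0.07, -1.0, 0.01], [-0.97, -0.07, -0.23], [0.23, 0.01, -0.97]]
bed [(array([524.1,  46. ,   2.5]), 0.81)]
rail_line [(array([580. ,  44.5,  13.5]), 0.93)]
bar [(array([457.6,  49.5,  15.1]), 0.62)]
tube_mid [(array([534.2,  66.8,  24.3]), 0.43)]
tray [(array([470.3, 375. ,   2.2]), 0.67)]
stapler [(array([534. ,  66.8,  22.3]), 0.59), (array([710.9, -24.3,   3. ]), 0.52)]
amber_bottle [(array([650.1,  30.1,   1.5]), 0.69), (array([535.1,  69.6,  25. ]), 0.36)]
adapter [(array([574.1, 261.9,  -2.7]), 0.51)]
tape_roll [(array([402.1, 256.9,  -0.5]), 0.7)]
marker [(array([ 437.3, -333.8,   11. ]), 0.5)]
{'t': np.float64(1.1), 'joints': array([ 1.146,  0.468, -0.012,  1.603,  0.006,  1.071, -0.056]), 'joint_velocities': array([ 0.   ,  0.001,  0.001,  0.001, -0.001,  0.001, -0.   ]), 'joint_torque': array([-0.0000e+00, -5.2042e+01, -1.2000e-02, -2.4406e+01, -5.7000e-02,
        1.1000e-02,  0.0000e+00]), 'tcp_pos': array([ 242.113, -603.219,  214.588]), 'tcp_rot': array([ 2.012,  0.389, -2.013]), 'contact_force': array([-0.128,  0.006, -0.125]), 'wrist_torque': array([-0.009, -0.013,  0.004]), 'grip_width': np.float64(1.003)}
```

View pics/top0.png

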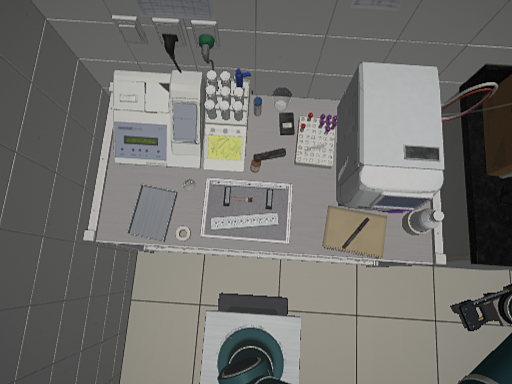

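View pics/side0.png

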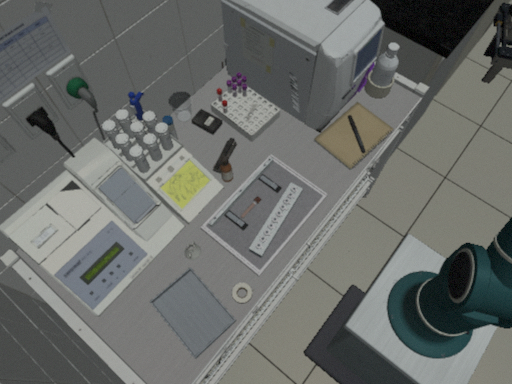

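```bash
cat > b.py <<'E'
from h import *
for n,z in (("tube_mid",22),("bar",45),("tray",15),("bed",10)):
  for c in ("side","top"):
    save(c,"/tmp/x.png")
    S=viewer.silhouettes(n,c)
    for d in S[:1]:
        m=d["mask"].astype(np.uint8)
        k=np.argwhere(m)[:,::-1]
        b=cv2.boxPoints(cv2.minAreaRect(k.astype(np.float32)))
        w=onz(c,k,z)[:,:2].astype(np.float32)
        r=cv2.minAreaRect(w)
        print(n,c,round(d["confidence"],2),m.sum(),"world rect",np.round(r[0],1),np.round(r[1],1),round(r[2],1),"px",b.round().tolist())
print(robot.observe()["tcp_rot"], Ro.from_rotvec(robot.observe()["tcp_rot"]).as_matrix().round(3).tolist())
E
python3 b.py
```

```text
tube_mid top 0.67 60 world rect [536.6  69.9] [67.9 13.8] 86.6 px [[231.0, 199.0], [231.0, 195.0], [250.0, 197.0], [250.0, 201.0]]
bar side 0.85 1233 world rect [449.3  59.5] [ 45.1 230.3] 8.3 px [[247.0, 250.0], [289.0, 182.0], [303.0, 190.0], [261.0, 258.0]]
bar top 0.86 859 world rect [454.5  49.9] [ 45.8 229.4] 7.4 px [[210.0, 216.0], [277.0, 212.0], [278.0, 225.0], [211.0, 229.0]]
tray side 0.59 3968 world rect [465.1 378.2] [131.4 185.5] 81.9 px [[146.0, 304.0], [189.0, 267.0], [237.0, 322.0], [194.0, 359.0]]
tray top 0.78 1899 world rect [469.2 375.8] [135.4 179.4] 82.2 px [[127.0, 232.0], [139.0, 182.0], [177.0, 191.0], [165.0, 241.0]]
bed side 0.77 5451 world rect [496.   46.2] [318.1 212.8] 89.5 px [[199.0, 229.0], [269.0, 146.0], [327.0, 195.0], [257.0, 278.0]]
bed top 0.96 3916 world rect [501.3  46.5] [312.4 215.3] 89.8 px [[200.0, 237.0], [204.0, 177.0], [293.0, 183.0], [289.0, 243.0]]
[ 2.01241848  0.38883349 -2.01243445] [[-0.0, 0.373, -0.928], [-0.0, -0.928, -0.373], [-1.0, 0.0, 0.0]]
```

Run:
```python
import cv2,numpy as np
t=cv2.imread("pics/top0.png")[170:250,190:300];s=cv2.imread("pics/side0.png")[145:275,195:335]
a=cv2.resize(t,None,fx=5,fy=5,interpolation=2);b=cv2.resize(s,None,fx=4,fy=4,interpolation=2)
cv2.imwrite("pics/ct.png",a);cv2.imwrite("pics/cs.png",b)
```

```text
(no output)
```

View pics/ct.png

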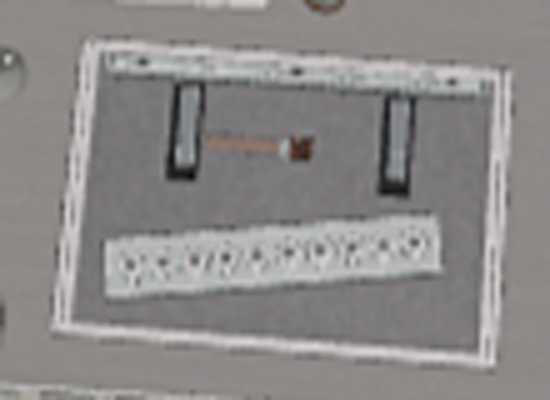

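View pics/cs.png

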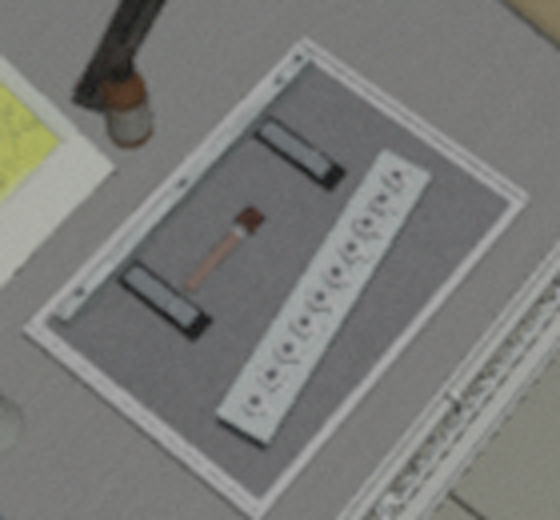

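The crops show the tube between the two black catches: cap end at top px ~(252.6,200), other end (231,198). In the side view the ends are at (259.5,198) and (242,217). The bar's left end is nearest the robot, and the rail is the light strip on the far side. Next I triangulate the points.

```bash
cat > c.py <<'E'
from h import *
def tri(pt,ps):
    A=[];b=[]
    for c,p in (("top",pt),("side",ps)):
        o,d=rays(c,np.array([p],float));d=d[0]/np.linalg.norm(d[0]);P=np.eye(3)-np.outer(d,d);A.append(P);b.append(P@o)
    x,r,_,_=np.linalg.lstsq(np.vstack(A),np.hstack(b),rcond=None);return x.round(1),np.sqrt(r).round(1)
T=lambda x,y:(x/5+190-.4,y/5+170-.4); S=lambda x,y:(x/4+195-.4,y/4+145-.4)
for n,a,b in [("tube plain end",T(205,142),S(188,288)),("tube cap end",T(313,150),S(260,213)),("slab FL",T(88,42),S(27,327)),("slab FR",T(512,72),S(305,42)),("slab NL",T(54,330),S(258,515)),("slab NR",T(494,365),S(525,198)),
 ("bar far-left top",T(106,240),S(218,412)),("bar far-right",T(433,215),S(385,150)),("bar near-right",T(441,268),S(430,178)),("bar near-left(top)",T(106,293),S(264,437)),("rail FL",T(105,75),S(60,320)),("rail front right",T(492,96),S(308,70))]: print(n,*tri(a,b))
E
python3 c.py
```

```text
tube plain end [533.3 104.8  19.1] [2.2]
tube cap end [531.9  28.1  18.5] [3.4]
slab FL [602.3 195.3  11.9] [2.]
slab FR [ 601.1 -111.4    4.2] [4.4]
slab NL [394.8 198.2  18.5] [1.6]
slab NR [ 392.7 -107.     7.7] [0.7]
bar far-left top [456.1 165.7  37.4] [2.8]
bar far-right [487.6 -57.6  41.9] [3.2]
bar near-right [452.7 -65.8  29.5] [3.6]
bar near-left(top) [419.8 161.6  44.7] [1.6]
rail FL [579.  179.9  27.4] [3.4]
rail front right [585.9 -98.3  -5.4] [2.5]
```

```bash
cat > d.py <<'E'
from h import *
M=lambda a:Ro.from_matrix(np.array([[0,np.cos(a),np.sin(a)],[0,np.sin(a),-np.cos(a)],[-1,0,0]])).as_rotvec()  # jaws along angle a
def st(n):
    o=robot.observe();print(n,round(o["t"],2),np.round(o["tcp_pos"],1),np.round(o["contact_force"],1),round(float(o["grip_width"]),3),np.round(o["joints"][6],2));return o
E
cat > e.py <<'E'
from d import *
for a in (0,np.pi):
    print(a,[None if (q:=kin.ik(p,M(a))) is None else np.round(q,2) for p in ([533,67,150],[533,67,17],[467,376,9])],
      [None if (q:=kin.ik(p,M(a+np.pi/2))) is None else np.round(q,2) for p in ([400,50,24],[530,50,24])])
print(st("s")["t"])
E
python3 e.py
```

```text
0 [array([ 0.34,  0.45, -0.66,  1.9 ,  0.35,  0.9 , -0.49]), array([ 0.21,  0.64, -0.5 ,  1.97,  0.49,  0.65, -0.61]), array([-0.2 ,  0.81, -0.73,  1.81,  0.73,  0.81, -1.31])] [array([ 0.38,  0.52, -0.68,  2.27,  0.64,  0.55,  0.77]), array([ 0.36,  0.67, -0.66,  1.98,  0.63,  0.71,  0.88])]
3.141592653589793 [array([ 0.73,  0.82, -1.32,  1.88,  0.87,  1.18,  2.23]), array([ 0.71,  1.16, -1.34,  1.95,  1.26,  1.22,  2.01]), array([ 0.1 ,  1.24, -1.34,  1.79,  1.28,  1.28,  1.52])] [array([ 0.15,  0.45, -0.41,  2.29,  0.39,  0.47, -2.14]), array([ 0.08,  0.58, -0.3 ,  1.99,  0.28,  0.61, -1.98])]
s 1.9 [ 242.2 -603.2  214.6] [-0.2 -0.4  0. ] 1.0 -0.06
1.9
```

```bash
cat > f.py <<'E'
from d import *
R=M(0)
robot.movep([290,-420,250],M(-0.6)); robot.movep([430,-200,250],M(-0.3)); robot.movep([533,67,120],R)
grip(30/92,10); st("above");
E
python3 f.py
cat > g.py <<'E'
from d import *
save("side","pics/s1.png");save("top","pics/t1.png")
print(pin("tube_mid","side"))
robot.servo_line([533,67,30],feed=120); st("z30")
robot.servo_line([533,67,17],feed=40); st("down")
grip(0,12); st("gripped")
robot.servo_line([533,67,70],feed=120); st("up")
E
python3 g.py
```

```text
above 5.92 [533.  67. 120.] [-1.3 -0.4  0.1] 0.323 -0.49
[(array([534.9,  68.9,  23.4]), 0.49)]
z30 6.97 [533.5  67.2  30.5] [ 1.   0.3 -0.7] 0.325 -0.58
down 7.44 [532.9  67.   16.8] [ 0.   0.4 -1. ] 0.324 -0.59
gripped 7.8 [533.1  67.   17.1] [0.2 0.6 0.6] 0.173 -0.59
up 8.39 [532.8  66.7  69.9] [ 0.4 -0.   0.1] 0.171 -0.54
```

The grip reads 15.9 mm, which matches the tube. Next, the tray.

```bash
cat > g2.py <<'E'
from d import *
R=M(0)
robot.movep([533,67,120],R); robot.movep([467,376,110],R); st("over")
robot.servo_line([467,376,9],feed=120); st("low")
grip(0.35); st("rel"); robot.servo_line([467,376,100],feed=150)
s,t=save("side","pics/s2.png"),save("top","pics/t2.png")
print(pin("tube_mid","side"));print(pin("tube_mid","top"));print(pin("bar","top"),pin("bar","side"))
st("up")
cv2.imwrite("pics/c2.png",cv2.resize(s[145:365,140:340],None,fx=2.7,fy=2.7,interpolation=2)[:,:,::-1])
E
python3 g2.py
```

```text
over 9.91 [467.9 374.1 109.3] [ 0.5  0.2 -0.8] 0.176 -1.07
low 10.9 [467.4 376.5   9.7] [ 0.5 -0.4 -0.1] 0.173 -1.15
rel 11.33 [467.1 376.    9.3] [ 0.1 -0.1  0.3] 0.347 -1.15
[(array([467.8, 378.7,  15. ]), 0.59)]
[]
[(array([456.2,  51.9,  14.4]), 0.73)] [(array([454.3,  50.2,  14.6]), 0.64)]
up 12.39 [466.6 375.8  99.2] [ 0.2  0.1 -1. ] 0.352 -1.08
```

View pics/c2.png

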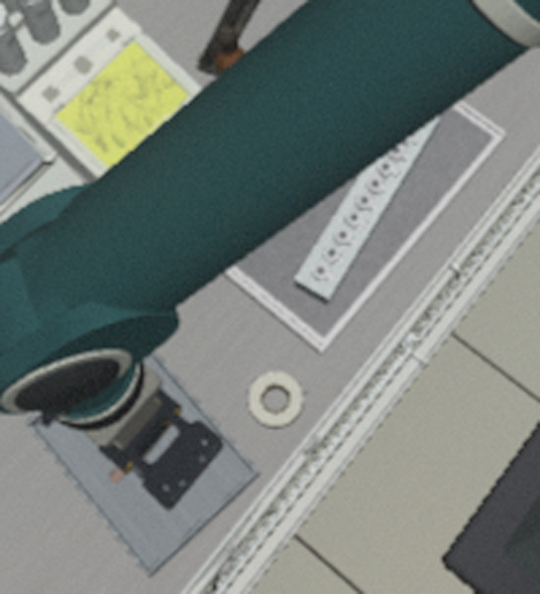

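```bash
cat > p1.py <<'E'
from d import *
b=np.array([455.,50.]);y=0.13
P=lambda x,yy,w:(np.array([x,yy,25.]),M(np.pi/2+w))
n=np.array([np.cos(y),np.sin(y)]);s=b-46*n
robot.movep([440,200,140],M(np.pi/4)); 
robot.movep([s[0],s[1],110],M(np.pi/2+y)); grip(1.0); st("over")
robot.servo_line([s[0],s[1],25],feed=150); robot.hold(.2)
o=st("low"); f0=np.array(o["contact_force"]);m0=np.array(o["wrist_torque"])
np.save("tare.npy",np.r_[f0,m0]); hit=0
for k in range(14):
    p=s+n*(2+2*k)
    robot.servo_line([*p,25],feed=25)
    o=robot.observe();f=o["contact_force"]-f0;m=o["wrist_torque"]-m0
    print(k,round(o["t"],2),np.round(o["tcp_pos"][:2],1),np.round(f,1),np.round(m,2))
    hit+=f[0]<-2
    if hit>=2: break
E
python3 p1.py
```

```text
over 15.3 [409.4  44.  110. ] [-0.3  0.2 -0.5] 1.002 0.98
low 16.22 [410.   44.   25.7] [ 0.8 -0.5 -1.3] 1.0 0.78
0 16.47 [411.8  44.2] [-1.   0.4  0.7] [ 0.06  0.04 -0.06]
1 16.72 [413.5  44.6] [-1.2  0.6  2. ] [ 0.04  0.05 -0.04]
2 16.97 [415.4  44.9] [-0.9  0.9  0.9] [-0.02  0.08 -0.02]
3 17.22 [417.4  45.1] [-1.5  0.2  1.7] [ 0.05  0.02 -0.  ]
4 17.47 [419.5  45.4] [-0.6  0.5  1.5] [ 0.09  0.05 -0.03]
5 17.72 [421.4  45.6] [-1.   1.8  1.2] [ 0.03  0.06 -0.07]
6 17.97 [423.4  45.9] [-1.3  0.8  1.6] [-0.    0.05 -0.12]
7 18.22 [424.3  46. ] [-4.5  0.1  4.1] [0.09 1.   0.13]
8 18.47 [427.3  46.4] [-3.2  0.9  0.3] [ 0.06  0.51 -0.02]
```

```bash
cat > p2.py <<'E'
from d import *
xs=list(np.arange(431,471,4.))+list(np.arange(472.5,512,2.5))
for x in xs:
    w=0.13*max(0,1-(x-427)/45); yy=46.4+3.6*min(1,(x-427)/45)
    robot.servo_line([x,yy,25],feed=35 if x<471 else 20,rotation=M(np.pi/2+w))
    o=robot.observe();f=o["contact_force"];m=o["wrist_torque"]
    print(round(o["t"],2),np.round(o["tcp_pos"],1),np.round(f,1),np.round(m,2))
    if f[0]<-10: print("stop");break
E
python3 p2.py
```

```text
18.73 [431.7  46.7  25. ] [-0.8 -0.1 -1.5] [ 0.06  0.09 -0.04]
18.99 [435.5  47.1  25.1] [-0.6  0.2 -2.1] [ 0.12  0.11 -0.03]
19.26 [439.3  47.4  25. ] [-2.  -0.5 -0.9] [ 0.14  0.14 -0.07]
19.52 [443.3  47.7  25. ] [-0.5  0.1 -1. ] [ 0.09  0.18 -0.03]
19.79 [447.3  48.   25. ] [-0.6 -0.9 -1.3] [ 0.15  0.2  -0.06]
20.06 [451.3  48.3  25. ] [-0.7  1.  -0.9] [ 0.15  0.19 -0.14]
20.32 [455.3  48.6  25. ] [-1.2  0.1 -1.1] [ 0.08  0.24 -0.02]
20.59 [459.3  49.   25. ] [-1.6  0.  -1.9] [ 0.13  0.19 -0.05]
20.86 [463.3  49.3  25. ] [-1.4  0.9 -0.3] [ 0.11  0.17 -0.1 ]
21.12 [467.3  49.6  25. ] [-1.  -0.6 -0.3] [ 0.14  0.14 -0.08]
21.55 [472.7  50.   25. ] [-0.3  0.1  0.1] [ 0.17  0.26 -0.  ]
21.82 [475.1  49.9  24.9] [-2.3  0.1 -0.1] [0.09 0.39 0.02]
22.1 [477.6  49.9  25. ] [-2.5  0.1 -0.1] [ 0.02  0.37 -0.02]
22.38 [480.2  50.   25. ] [-2.6  0.5 -0.4] [ 0.06  0.37 -0.04]
22.65 [482.6  50.   25. ] [-1.9  0.2 -0.6] [0.06 0.52 0.02]
22.93 [485.1  50.   25. ] [-2.4  0.  -0. ] [ 0.    0.54 -0.04]
23.2 [488.1  50.   25.1] [-1.5  0.  -1.7] [0.06 0.21 0.03]
23.48 [490.5  50.   25. ] [-1.3  0.3 -1.4] [0.1  0.16 0.  ]
23.75 [492.7  50.   25. ] [-1.3  1.  -1.2] [ 0.01  0.38 -0.03]
24.02 [495.2  50.   25. ] [-1.2  0.3  0.2] [0.06 0.44 0.01]
24.3 [497.7  50.   25. ] [-2.8  0.2  0.2] [ 0.02  0.41 -0.02]
24.57 [500.3  50.   25. ] [-2.5 -1.  -0.7] [0.04 0.39 0.01]
24.85 [502.7  50.   25. ] [-1.7 -0.2  0.1] [0.06 0.34 0.01]
25.12 [505.2  50.   25. ] [-2.8  1.4 -0.4] [-0.    0.41 -0.01]
25.4 [507.7  50.   25. ] [-2.4  0.7  0.6] [ 0.01  0.39 -0.02]
25.68 [510.2  50.   25. ] [-2.6  0.2  1.7] [ 0.01  0.39 -0.01]
```

```bash
cat > p3.py <<'E'
from d import *
import sys
o=robot.observe();t0=o["t"];x=510.;w=0.;done=0;target=float(sys.argv[1]) if len(sys.argv)>1 else 9
if len(sys.argv)>2: x,w=float(sys.argv[2]),float(sys.argv[3])
while True:
    o=robot.observe();F=max(-o["contact_force"][0],o["wrist_torque"][1]/.15);Mz=o["wrist_torque"][2]
    if F>4 or abs(Mz)>.1 or o["t"]-t0<.3: print(round(o["t"],2),round(o["tcp_pos"][0],2),"x %.2f w %.4f"%(x,w),"F",np.round(F,1),np.round(o["contact_force"],1),np.round(o["wrist_torque"],2))
    if F>18 or x>540 or o["t"]-t0>13: print("abort");break
    dw=0
    if abs(Mz)>.08: dw=float(np.clip(.01*Mz,-.004,.004))
    dx=0 if F>target else (.8 if F<4 and abs(Mz)<.1 else .25)
    if F>target and abs(Mz)<.12:
        done+=1
        if done>=3: print("home");break
    else: done=0
    x+=dx;w+=dw
    robot.servo_line([x,50,25],feed=10,rotation=M(np.pi/2+w))
E
python3 p3.py 9
```

```text
25.68 510.23 x 510.00 w 0.0000 F 2.6 [-2.6  0.2  1.7] [ 0.01  0.39 -0.01]
25.93 510.74 x 510.80 w 0.0000 F 4.2 [-3.   0.5  0.9] [-0.01  0.63  0.01]
26.18 510.74 x 511.05 w 0.0000 F 5.8 [-4.6  0.7  1.8] [0.05 0.88 0.05]
30.68 524.65 x 524.90 w -0.0009 F 5.1 [-4.6  0.4  2.5] [0.06 0.76 0.01]
30.93 524.67 x 525.15 w -0.0009 F 6.5 [-5.2  0.8  3.4] [0.09 0.97 0.  ]
31.68 526.57 x 527.00 w -0.0009 F 6.3 [-5.2 -0.8  2.6] [0.03 0.95 0.04]
31.93 526.7 x 527.25 w -0.0009 F 6.9 [-5.7  0.   3.6] [ 0.08  1.04 -0.03]
32.17 526.72 x 527.50 w -0.0009 F 8.4 [-6.6  0.3  4.6] [0.11 1.26 0.03]
32.42 526.74 x 527.75 w -0.0009 F 9.0 [-7.3 -0.1  4.8] [-0.02  1.36  0.01]
32.67 526.73 x 527.75 w -0.0009 F 9.0 [-6.7  0.   5.4] [-0.01  1.35 -0.01]
32.92 526.72 x 527.75 w -0.0009 F 9.1 [-6.2  0.6  4.5] [ 0.03  1.36 -0.02]
home
```

```bash
sed -i 's#/.15)#/.2)#' p3.py; python3 p3.py 13 527.75 -0.0009
```

```text
32.92 526.72 x 527.75 w -0.0009 F 6.8 [-6.2  0.6  4.5] [ 0.03  1.36 -0.02]
33.17 526.74 x 528.00 w -0.0009 F 7.4 [-6.2 -0.2  5.2] [-0.    1.49 -0.01]
33.42 526.73 x 528.25 w -0.0009 F 8.7 [-8.5 -0.5  5.6] [-0.01  1.74 -0.06]
33.67 526.72 x 528.50 w -0.0009 F 9.0 [-8.9  0.5  7.1] [-0.01  1.81 -0.03]
33.92 526.76 x 528.75 w -0.0009 F 9.9 [-8.5 -0.5  7.5] [ 0.03  1.98 -0.04]
34.17 526.77 x 529.00 w -0.0009 F 10.5 [-9.9  0.9  7.5] [-0.08  2.1  -0.01]
34.42 526.79 x 529.25 w -0.0009 F 11.0 [-10.7   0.9   9.1] [ 0.    2.2  -0.03]
34.67 526.74 x 529.50 w -0.0009 F 11.5 [-10.8  -1.2   9.9] [-0.06  2.31  0.02]
34.92 526.79 x 529.75 w -0.0009 F 12.6 [-11.   -0.2  10.2] [-0.11  2.52  0.  ]
35.17 526.79 x 530.00 w -0.0009 F 12.9 [-12.6  -0.5  10. ] [-0.06  2.58 -0.04]
35.42 526.83 x 530.25 w -0.0009 F 13.8 [-13.2  -0.   11.4] [-0.07  2.77 -0.05]
35.67 526.8 x 530.25 w -0.0009 F 13.9 [-13.9  -1.1  10.8] [-0.03  2.75  0.01]
35.92 526.8 x 530.25 w -0.0009 F 13.7 [-13.   -0.3  11.1] [-0.09  2.73 -0.06]
home
```

```bash
cat > q.py <<'E'
from d import *
robot.servo_line([516,50,25],feed=40); robot.servo_line([505,50,130],feed=180)
robot.movep([400,-60,200],M(np.pi/2)); st("back")
s,t=save("side","pics/s3.png"),save("top","pics/t3.png")
for n,z in (("bar",49),("bar",49)):
  pass
for c in ("side","top"):
    print(c,pin("bar",c),pin("rail_line",c))
    S=viewer.silhouettes("bar",c)
    if S:
        w=onz(c,np.argwhere(S[0]["mask"])[:,::-1],45)[:,:2].astype(np.float32);print(cv2.minAreaRect(w))
a=cv2.resize(t[170:250,190:300],(770,560),interpolation=2)[:,:,::-1];cv2.imwrite("pics/t3c.png",a)
b=cv2.resize(s[145:275,195:335],(646,600),interpolation=2)[:,:,::-1];cv2.imwrite("pics/s3c.png",b)
E
python3 q.py
```

```text
back 37.88 [400.3 -60.1 199.7] [ 1.2  0.8 -0.2] 1.0 1.35
side [(array([556.6,  49. ,  13. ]), 0.94)] [(array([580. ,  46.4,   9.3]), 0.87), (array([ 7.111e+02, -2.270e+01, -1.000e-01]), 0.68)]
((550.2315063476562, 58.99906921386719), (232.40460205078125, 46.336875915527344), 89.87519836425781)
top [(array([560.9,  51.4,  15.4]), 0.83), (array([574.9, 259.6,  -1.1]), 0.28)] [(array([577.9,  45.1,  11.9]), 0.85)]
((556.2574462890625, 51.454986572265625), (44.28571319580078, 229.12757873535156), 0.06205407530069351)
```

View pics/t3c.png

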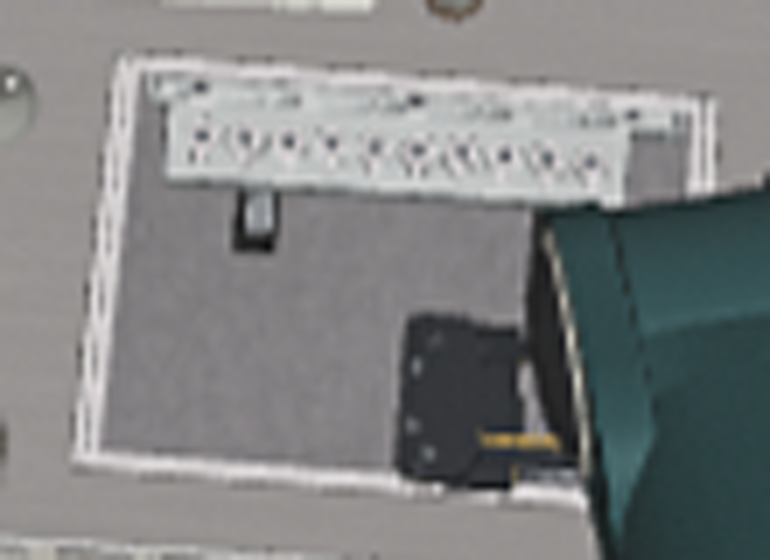

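View pics/s3c.png

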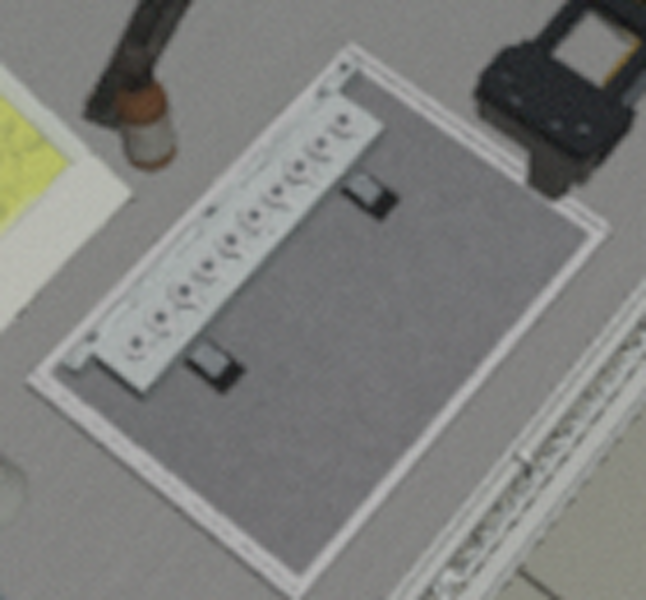

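The bar looks flush with the rail, but in the first picture the rail seemed slightly skewed (right end farther). So I'll feel each end separately.

```bash
cat > r.py <<'E'
from d import *
import sys
yy=float(sys.argv[1]); W=M(np.pi/2)
grip(0,10) if robot.observe()["grip_width"]>.1 else None
robot.movep([510,yy,90],W); robot.servo_line([510,yy,25.5],feed=150); x=520.
robot.servo_line([x,yy,25.5],feed=40)
for k in range(30):
    o=robot.observe();F=-o["contact_force"][0]
    print(round(o["t"],2),round(o["tcp_pos"][0],2),"x %.2f"%x,np.round(o["contact_force"],1),np.round(o["wrist_torque"],2))
    if F>9 or x>540 or o["t"]>float(sys.argv[2]): break
    x+=1 if F<2 and k<5 else .5
    robot.servo_line([x,yy,25.5],feed=20)
E
python3 r.py -42 48
```

```text
41.27 520.49 x 520.00 [-0.2 -0.4  0.2] [ 0.05 -0.1   0.  ]
41.52 520.94 x 521.00 [-0.3 -0.1  0.7] [ 0.05 -0.13  0.04]
41.77 522.04 x 522.00 [ 0.4 -0.1 -1.3] [ 0.11 -0.14 -0.02]
42.02 523.06 x 523.00 [ 1.1  0.9 -0. ] [ 0.07 -0.12 -0.02]
42.27 524.06 x 524.00 [ 0.2 -0.2 -0.3] [ 0.06 -0.11  0.05]
42.52 525.04 x 525.00 [1.7 0.1 0.2] [ 0.11 -0.07  0.09]
42.77 525.53 x 525.50 [-0.2 -0.8  0.3] [ 0.06 -0.2  -0.01]
43.02 526.03 x 526.00 [0.3 0.5 0.1] [ 0.06 -0.19  0.03]
43.27 526.53 x 526.50 [ 0.8  0.1 -0. ] [ 0.03 -0.12 -0.05]
43.52 526.63 x 527.00 [-1.2  0.2  1.4] [0.05 0.27 0.03]
43.77 526.66 x 527.50 [-4.5  0.   3.7] [0.03 0.87 0.04]
44.02 526.67 x 528.00 [-6.5 -0.3  5.1] [ 0.09  1.28 -0.06]
44.27 526.67 x 528.50 [-7.1 -0.1  5.8] [ 0.04  1.5  -0.02]
44.52 526.66 x 529.00 [-8.5  0.2  7.6] [0.04 1.84 0.01]
44.77 526.69 x 529.50 [-9.   0.8  8.8] [0.03 2.11 0.04]
```

```bash
sed -i 's/x=520\./x=525./' r.py
cat > r2.py <<'E'
from d import *
robot.servo_line([512,-42,25.5],feed=60); robot.servo_line([505,-42,90],feed=200)
E
python3 r2.py; python3 r.py 144 53; sed -i 's/-42/144/g' r2.py
cat >> r2.py <<'E'
robot.movep([420,-20,220],M(np.pi/2)); st("clear")
for c in ("side","top"):
    save(c,f"pics/end_{c}.png"); print(c,pin("bar",c),pin("tube_mid",c))
E
python3 r2.py
```

```text
47.57 525.2 x 525.00 [ 0.1 -0.7  0.1] [ 0.05 -0.16  0.07]
47.82 525.96 x 526.00 [ 0.   0.1 -0.2] [ 0.05 -0.17  0.02]
48.07 526.74 x 527.00 [-1.2  0.1  0.5] [0.07 0.04 0.  ]
48.32 526.8 x 528.00 [-6.   0.1  3.8] [ 0.01  1.07 -0.05]
48.57 526.79 x 528.50 [-6.7  0.1  4.3] [-0.07  1.36  0.04]
48.82 526.83 x 529.00 [-8.4 -1.   6.2] [-0.1   1.62  0.  ]
49.07 526.83 x 529.50 [-9.6 -0.5  7.3] [-0.15  1.84  0.02]
clear 50.88 [420.1 -19.9 219.5] [-0.2  0.1 -0. ] 0.002 1.26
side [(array([467.2, 379.6,  13.2]), 0.74), (array([559.8,  50.6,  16.3]), 0.56)] [(array([469. , 382. ,  13.5]), 0.54)]
top [(array([560.6,  49.2,  14.3]), 0.93)] [(array([468.9, 379.8,  13.8]), 0.6)]
```

```bash
python3 -c "
from d import *
robot.job_done(); st('done')"
```

```text
the job is handed in; nothing more can be done
the job is handed in; nothing more can be done
```

I put the stray tube in the steel tray and pushed the bar gently against the rail. The job was handed in at about 51 s of the 64 s allowed. It gave no verdict back.

**Last checks:**
- **Tube:** both cameras place it at about (469, 381) mm, within about 6 mm of the tray's centre. They give its height as 13.6 mm, where 11 mm would be expected, a difference inside the camera error.
- **Bar ends:** I pushed each end separately up to about 9 N, and both stopped hard, the right at 526.7 mm and the left at 526.8 mm. So the bar lies parallel against the rail, and the cameras put its angle to the bed at about 0.
- **Bar place:** it is about 37 to 40 mm along the bed's x, inside the 29 to 51 mm allowed, and about 5 mm off the bed's middle along the lane.
- **Push force:** the highest reading was about 14 N sideways, or about 18 N with the vertical part, against the 25 N limit. I only read it between steps.

**Not confirmed:**
- **Catches:** I could not read them directly. That they are up follows from both ends being against the stop; the side view showed both hooks just behind the bar.
- **Rail angle:** an early rough reading from the picture suggested the rail was about 0.017 rad out of square. The touch test did not bear that out.
- **Bystanders:** I did not measure their positions again. The arm kept clear of them, and the force readings showed no unexpected contact.

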